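# Knock the brass die up out of its press block

### The arm

A 6-joint arm with a two-finger parallel gripper is mounted at the origin on a cart in front of the work surface, level with it; the furniture and walls round the work are solid. World frame = base frame: x ahead of the robot, y to its left, z up, the work surface at z = 0. Lengths are in m, angles in rad, forces in N, time in s.
With the tool pointing down it reaches from about 0.35 to 0.85 m from the base axis. Payload 8.1 kg.
Tool frame: the origin (TCP) lies on the mounting face of the last link; the fingertips stand 186 mm ahead of it and the grasp point (between the pads) lies 167 mm ahead of it; y points along the fingers, x is the direction in which the jaws open and shut, and the axes are right-handed (so a half turn about y gives the same grasp; the last joint's range is limited). The gripper opens to 93 mm and grips with 3 to 60 N. Pads are 15 mm wide; open, the fingers measure 128 mm over their backs; the gripper's body (75 mm by 188 mm) begins 65 mm behind the grasp point.
Start: joints at [1.086, 0.13, 1.488, -0, 1.523, -0.085], TCP at [0.234, 0.553, 0.405] pointing down, gripper open.
Joint ranges: [-2.96, 2.96], [-0.89, 2.26], [0.02, 2.5], [-1.34, 4.48], [0, 2.73], [-2.66, 2.66]. Speed limits (rad/s): [2.39, 2.39, 2.79, 3.14, 3.14, 3.14].

### API

Orientations are given as a rotation vector (axis times angle).
In Python, from plant import robot, imaging gives the robot as it stands.
- The arm moves only by the shell command python3 -m inch 'ROWS' [OPENING] [FORCE]. ROWS is JSON, a list of rows, each an object of numbers: "x", "y", "z": the shift along the tool's x, y, z in mm; "twist": the turn about the tool's y in rad. In form: [{"x": .., "y": .., "z": .., "twist": ..}, ...]. A call has 1 to 12 rows; each row shifts and turns the commanded pose from where the row before left it, along the tool's axes as they then stand; what a row does not reach is not made up. A row lasts 1/10 s, in which the tool goes at most 50 mm and 8.59 degrees, less where a joint would pass 70% of its speed; a pose out of reach is approached as far as the arm can. A call with a gripper value outside its range is refused whole. OPENING is the gripper command: -1 is shut, 1 is fully open, values between are in proportion, set as the call begins (- or left out, the last holds). The fingers move at their own pace and stop on an object; FORCE is the grip in N (left out, the last holds). Time passes only in rows, so rows that do not move let the fingers close. It gives the time, the measured TCP pose, the force and the opening at its end, in the units of the state.
- robot.read_state(): the state, without advancing time (a new reading comes with each control period).
- imaging.read_camera(name): name is "side" or "top"; returns a dict with "color" (400x640x3 uint8, red, green, blue), "depth" (400x640 float32, m along the optical axis (not along the pixel's ray), 0 where there is no reading), "fx", "fy", "cx", "cy" (pixels), "k1" (the pictures are not rectified: a ray, as slopes to the right and down, at radius r is drawn at 1 + k1 r^2 times it, then the intrinsics apply), "rvec" (rotation vector, rad) and "tvec" (3), from world to camera coordinates, as OpenCV has them. Camera axes: x right, y down, z forward; pixel columns grow to the right and rows downward; lengths in m; the calibration is good to about 2 mm. A picture is of the moment at which its call begins.
- robot.close_job(): hands the job in, once; it reports no verdict.
The state is a dict: "t": time; "q": joint angles; "dq": joint speeds; "joint_torque": joint torques, N m; "tool_pos": TCP position; "orientation": TCP orientation; "force": force on the tool from outside, world axes, zero at the start; "wrist_torque": the same for the moment, N m; "opening": finger opening in m.
Only numpy, scipy, OpenCV 4.12 (cv2) and the standard library are available. Lean on these libraries where they do the work, as an engineer would, in place of code of your own. Each camera call takes 0.05 s, during which the arm holds its last target.

### The job

Each of the two wooden press blocks holds a sweet-stamping die sunk in a snug recess. Take the block with the brass die and set it, right way up, over the post of the knock-out stand until it sits flat on the stand's base, so that the post pokes the brass die up from below through the hole in the block's underside and leaves it standing proud of the block; then let go. Leave the block with the white die where it is.

Things in the scene. Friction and masses are not known exactly. Their poses are not given: they have to be found in the camera images.
- block_brass: Loose upright wooden block holding the brass die: 50 x 50 mm square, 40 mm tall, 120 g; lowest 12 mm pale wood, dark brown above. Origin: centre of its underside, z up, x and y square to its sides (same at every quarter turn). On its axis a 24 mm access hole runs through the 12 mm floor into a recess 34 mm across, 28 mm deep, open at the top. Starts on the worktop (z = 0). Lift it by two opposite sides.
- die_brass: Brass-coloured round die, 32 mm across, 26 mm tall, 90 g, a small raised flower on top. Lies loose on the floor of its block's recess, its top about 2 mm below the block's top, so it cannot be gripped there. Origin: centre of its underside, z up; at the start 12 mm above the block's origin. Its turn does not matter.
- knockout_stand: Fixed dark steel disc 80 mm across, 10 mm thick, on the worktop, with a bright post at its centre rising 28 mm above the disc. Post: about 8 mm across at its blunt tip, tapering out to 21 mm at the foot, so it centres a block coming down. Origin: centre of the disc's underside, z up. A block flat on the disc has its origin 10 mm above this one, its die lifted 16 mm. Any turn of the block will do.
- block_white: The other press block, of the same shape, size and wood, which holds a white die; loose, to be left alone. Origin: centre of its underside, z up. Which of the two blocks stands to the left changes.

How it is judged:
At the end, for the whole second after the job is handed in: The block with the brass die stands over the stand's post, upright within 10 degrees, centred within 10 mm and down to within 5 mm of flat on the disc; the brass die has been pushed up at least 10 mm from the recess floor, still in its block and within 15 degrees of level; both are at rest (horizontal distance between block_brass and knockout_stand below 0.01 m and z of block_brass in the frame of knockout_stand below 0.015 m and angle between block_brass's own z axis and vertical below 0.17 rad and z of die_brass in the frame of block_brass above 0.022 m and horizontal distance between die_brass and block_brass below 0.012 m and angle between die_brass's own z axis and vertical below 0.26 rad and linear speed of each of block_brass, die_brass below 0.02 m/s); the robot touches nothing.
It fails at once if the block with the white die is moved more than 30 mm (distance of block_white from where it was at the start of the episode above 0.03 m).
It also fails if it takes over 38 s, if anything falls off the work surface, if the arm or the gripper's body presses on something with over 40 N, if the wrist force passes 120 N, or if a joint passes its speed limit or range.

## Working session

There is one attempt and no reset: what is moved stays moved. The work goes in short steps, Python scripts to look and compute and a shell command to move; the robot and the scene stay as the last step left them, time stands still between calls to the robot, and variables do not carry over. Pictures are saved under pics/ and viewed, and the job is handed in when it is done.

```bash
ls; mkdir -p pics; cat > h.py <<'E'
import numpy as np, cv2
from plant import robot, imaging
from scipy.spatial.transform import Rotation as R
def save(c,name,crop=None,scale=1):
    im=c["color"][:,:,::-1]
    if crop: im=im[crop[0]:crop[1],crop[2]:crop[3]]
    if scale!=1: im=cv2.resize(im,None,fx=scale,fy=scale,interpolation=cv2.INTER_CUBIC)
    cv2.imwrite("pics/"+name,im)
def ext(c):
    Rm=R.from_rotvec(np.ravel(c["rvec"])).as_matrix(); return Rm,np.ravel(c["tvec"])
def slopes(c,u,v):
    xd=(np.asarray(u,float)-c["cx"])/c["fx"]; yd=(np.asarray(v,float)-c["cy"])/c["fy"]
    rd=np.hypot(xd,yd); r=rd.copy() if hasattr(rd,'copy') else rd
    for _ in range(20): r=rd/(1+c["k1"]*r*r)
    s=1/(1+c["k1"]*r*r); return xd*s,yd*s
def ray(c,u,v):
    Rm,t=ext(c); x,y=slopes(c,u,v); d=Rm.T@np.array([x,y,1.0]); return -Rm.T@t,d
def on_plane(c,u,v,z):
    o,d=ray(c,u,v); return o+d*(z-o[2])/d[2]
def cloud(c):
    v,u=np.mgrid[0:400,0:640]; x,y=slopes(c,u,v); D=c["depth"]
    P=np.stack([x*D,y*D,D],-1); Rm,t=ext(c); W=(P-t)@Rm; W[D<=0]=np.nan; return W
def proj(c,p):
    Rm,t=ext(c); q=Rm@np.asarray(p)+t; x,y=q[0]/q[2],q[1]/q[2]; s=1+c["k1"]*(x*x+y*y)
    return c["cx"]+c["fx"]*x*s, c["cy"]+c["fy"]*y*s
E
python3 - <<'E'
from h import *
import pickle
s=robot.read_state(); print(s)
for n in("side","top"):
    c=imaging.read_camera(n); save(c,n+"0.png"); pickle.dump(c,open(n+"0.pkl","wb"))
    Rm,t=ext(c); print(n,-Rm.T@t,Rm[2],c["fx"],c["k1"])
E
```

```text
pics
{'t': 0.0, 'q': array([ 1.08557894e+00,  1.31176714e-01,  1.48926111e+00, -6.29175626e-06,
        1.52299441e+00, -8.53707376e-02]), 'dq': array([ 0.00060659,  0.00086433, -0.00017286,  0.00065314,  0.00039765,
       -0.00035361]), 'joint_torque': array([-2.47487042e-04, -5.59803522e+01, -4.91787994e+01,  7.67135806e-02,
        3.49573698e-02, -2.61704354e-04]), 'tool_pos': array([0.23342643, 0.55248987, 0.40368782]), 'orientation': array([-1.37314554, -0.90861426,  0.91126751]), 'force': array([-0.49012733,  0.99707591,  0.03199125]), 'wrist_torque': array([ 0.01481011, -0.02212353,  0.05823217]), 'opening': 0.0926716153732637}
side [ 0.29561453 -0.51505803  0.51656699] [ 0.2778027   0.77541502 -0.56706014] 499.82516597595964 -0.13355885226800665
top [0.33310391 0.12656215 0.90596021] [ 0.23789714 -0.00629861 -0.97126993] 410.84118525674575 0.0036410388783945603
```

View pics/side0.png

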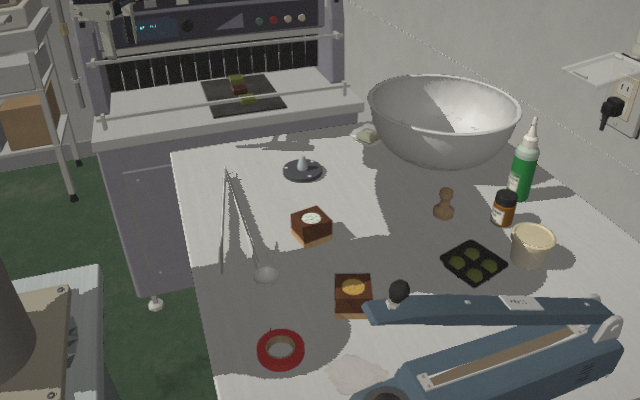

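View pics/top0.png

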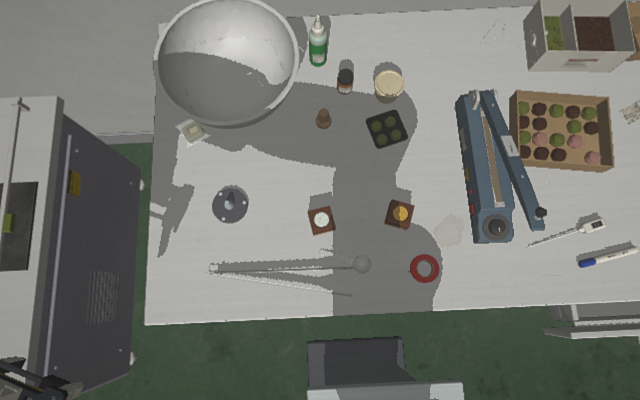

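```bash
python3 - <<'E'
from h import *
s=robot.read_state(); print(R.from_rotvec(s['orientation']).as_matrix())
E
```

```text
[[ 3.89220502e-01 -7.34418059e-04 -9.21144322e-01]
 [ 9.21143173e-01 -1.45870823e-03  3.89221180e-01]
 [-1.62953187e-03 -9.99998666e-01  1.08745032e-04]]
```

```bash
python3 - <<'E'
from h import *
import pickle
S=pickle.load(open("side0.pkl","rb"));T=pickle.load(open("top0.pkl","rb"))
save(T,"tcrop.png",(170,310,190,450),3)
save(S,"scrop.png",(140,340,210,400),4*0.75)
W=cloud(T);V=cloud(S)
for (u,v) in [(321,220),(401,214),(230,204),(230,190),(362,263),(290,266),(330,267),(214,268),(424,268),(200,130),(350,240),(322,118)]: print('T',u,v,W[v,u].round(4))
for (u,v) in [(311,217),(353,287),(303,158),(290,170),(265,273),(228,172),(224,260),(245,220)]: print('S',u,v,V[v,u].round(4))
E
```

```text
T 321 220 [0.4904 0.1137 0.0394]
T 401 214 [ 0.4958 -0.0593  0.0349]
T 230 204 [0.5378 0.3108 0.0282]
T 230 190 [0.5742 0.3145 0.0108]
T 362 263 [ 0.3984  0.0284 -0.0029]
T 290 266 [ 0.3994  0.1859 -0.0012]
T 330 267 [3.929e-01 9.890e-02 1.000e-04]
T 214 268 [ 0.4034  0.3522 -0.0035]
T 424 268 [ 0.3811 -0.106  -0.0043]
T 200 130 [0.7147 0.3796 0.029 ]
T 350 240 [ 0.4498  0.0513 -0.0017]
T 322 118 [0.7219 0.0997 0.0474]
S 311 217 [0.4934 0.1141 0.0397]
S 353 287 [ 0.4976 -0.0587  0.0387]
S 303 158 [0.5402 0.3091 0.038 ]
S 290 170 [0.5149 0.3168 0.0113]
S 265 273 [0.3973 0.0451 0.005 ]
S 228 172 [0.3985 0.3677 0.001 ]
S 224 260 [0.3439 0.0999 0.0009]
S 245 220 [0.3976 0.1949 0.0005]
```

View pics/tcrop.png

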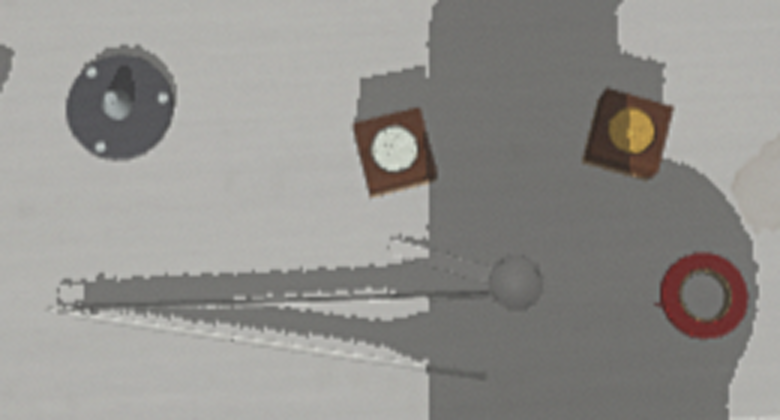

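View pics/scrop.png

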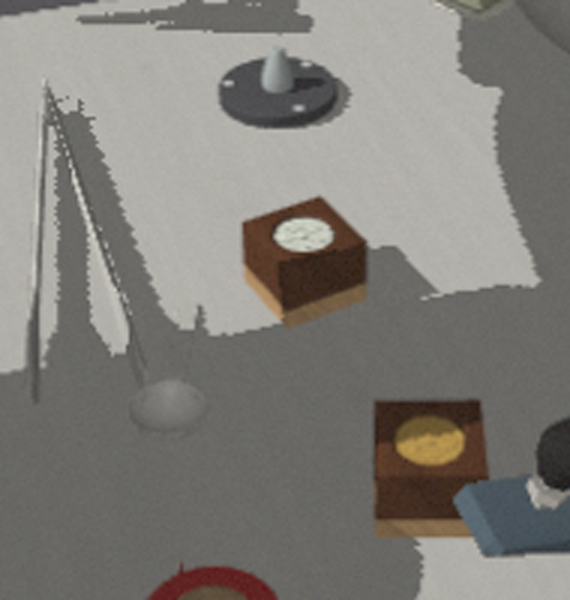

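```bash
cat >> h.py <<'E'
def tri(cs,uvs):
    A=np.zeros((3,3));b=np.zeros(3)
    for c,(u,v) in zip(cs,uvs):
        o,d=ray(c,u,v); d/=np.linalg.norm(d); M=np.eye(3)-np.outer(d,d); A+=M;b+=M@o
    p=np.linalg.solve(A,b)
    r=[np.hypot(*(np.array(proj(c,p))-uv)) for c,uv in zip(cs,uvs)]
    return p,np.round(r,2)
E
python3 - <<'E'
from h import *
import pickle
S=pickle.load(open("side0.pkl","rb"));T=pickle.load(open("top0.pkl","rb"))
t=lambda u,v:(190-0.33+u/3,170-0.33+v/3)
s=lambda u,v:(210-0.33+u/3,140-0.33+v/3)
# brass corners: top-crop order: far-left, far-right, near-right, near-left (world)
print("brass")
Pt=[t(606,88),t(672,106),t(656,180),t(584,161)]
for a,b in zip(Pt,[s(375,401),None,s(488,476),s(375,480)]):
    pass
# die centres
print('die brass',tri((S,T),(s(430,441),t(631,131))))
print('die white',tri((S,T),(s(304,234),t(394,149))))
print('post tip',tri((S,T),(s(279,50),t(122,72))), tri((S,T),(s(279,50),t(118,100))))
print('disc',on_plane(S,*s(277,90),0.010),on_plane(T,*t(119.5,106.5),0.010))
for n,q in (('T',[on_plane(T,*p,0.04) for p in Pt]),('S',[on_plane(S,*s(*p),0.04) for p in [(375,401),(480,401),(488,476),(375,480)]])):
    q=np.array(q)[:,:2]; print(n,q.round(4).tolist(),'c',q.mean(0)); 
    e=np.roll(q,-1,0)-q; print(np.degrees(np.arctan2(e[:,1],e[:,0])).round(1),np.linalg.norm(e,axis=1).round(4))
W=cloud(T);V=cloud(S)
for n,w in(('T',W),('S',V)):
  for c,h in(((.497,-.059),'b'),((.493,.114),'w')):
    m=(np.hypot(w[...,0]-c[0],w[...,1]-c[1])<.045)&(w[...,2]>.03)&(w[...,2]<.05)
    p=w[m]; r=cv2.minAreaRect((p[:,:2]*1000).astype(np.float32)); print(n,h,m.sum(),np.median(p,0).round(4),r)
  m=(np.hypot(w[...,0]-.54,w[...,1]-.31)<.06)&(w[...,2]>.006)&(w[...,2]<.014)
  p=w[m]; print('disc',n,cv2.minEnclosingCircle((p[:,:2]*1000).astype(np.float32)))
E
```

```text
brass
die brass (array([ 0.49762475, -0.05690945,  0.03737034]), array([0.52, 0.33]))
die white (array([0.49257875, 0.11353654, 0.03875429]), array([0.38, 0.29]))
post tip (array([0.54811086, 0.30792038, 0.04361684]), array([4.5 , 4.08])) (array([0.53845765, 0.31008372, 0.04115431]), array([0.7 , 0.63]))
disc [0.5384717  0.31238487 0.01      ] [0.53939894 0.31575941 0.01      ]
T [[0.5288, -0.0413], [0.5132, -0.0873], [0.4604, -0.0704], [0.4764, -0.0208]] c [ 0.49468712 -0.05494121]
[-108.7  162.3   72.1  -21.4] [0.0486 0.0555 0.0522 0.0562]
S [[0.4829, -0.0259], [0.5295, -0.0422], [0.5132, -0.0887], [0.4651, -0.0744]] c [ 0.49768275 -0.05777974]
[ -19.3 -109.3  163.4   69.8] [0.0493 0.0493 0.0502 0.0517]
T b 549 [ 0.4968 -0.0572  0.0371] ((497.430419921875, -57.207881927490234), (50.24732971191406, 50.579261779785156), 70.90538787841797)
T w 539 [0.4917 0.113  0.0373] ((492.3611145019531, 113.25983428955078), (50.42599868774414, 49.63069152832031), 11.001564025878906)
disc T ((540.0313720703125, 316.7928771972656), 39.81338119506836)
S b 1051 [ 0.4958 -0.0609  0.0394] ((497.8448791503906, -57.76239776611328), (52.03966522216797, 48.89655303955078), 71.6504135131836)
S w 777 [0.4917 0.1073 0.0393] ((493.453369140625, 112.82415771484375), (52.03994369506836, 52.759159088134766), 11.39484691619873)
disc S ((539.4085693359375, 316.48126220703125), 42.00975799560547)
```

```bash
python3 - <<'E'
from h import *
import pickle
S=pickle.load(open("side0.pkl","rb"));T=pickle.load(open("top0.pkl","rb"))
out=[]
for c,(r0,r1,c0,c1) in((T,(180,230,205,255)),(S,(147,187,277,327))):
    k=8 
    im=cv2.resize(c["color"][r0:r1,c0:c1,::-1],None,fx=k,fy=k,interpolation=cv2.INTER_NEAREST)
    def circ(x,y,z,r,col):
        p=[proj(c,(x+r*np.cos(a),y+r*np.sin(a),z)) for a in np.linspace(0,2*np.pi,90)]
        p=np.array([((u-c0+.5)*k,(v-r0+.5)*k) for u,v in p]).astype(np.int32)
        cv2.polylines(im,[p],True,col,1)
    circ(.5390,.3135,.010,.040,(0,255,0)); circ(.5390,.3135,.038,.004,(0,0,255)); circ(.5390,.3135,.010,.0105,(255,255,0))
    out.append(cv2.copyMakeBorder(im,0,400-im.shape[0],0,0,cv2.BORDER_CONSTANT))
cv2.imwrite("pics/disc.png",np.hstack(out))
E
```

```text
(no output)
```

View pics/disc.png

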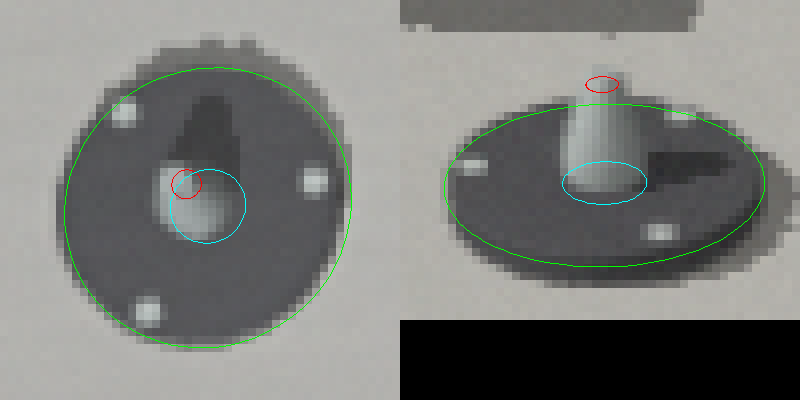

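```bash
python3 -m inch '[{"twist":-0.072},{"x":-20,"z":-18},{"x":-35,"z":-32},{"x":-35,"z":-32},{"x":-35,"z":-32},{"x":-35,"z":-32},{"x":-35,"z":-32},{"x":-35,"z":-32},{"x":-35,"z":-32},{"x":-35,"z":-32},{"x":-35,"z":-32},{"x":-35,"z":-32}]' 1 25
cat >> h.py <<'E'
def togo(x,y,z,ang):
    "shift in mm in tool axes to TCP x,y,z ; twist to have jaw axis at ang deg (mod 180)"
    s=robot.read_state(); M=R.from_rotvec(s['orientation']).as_matrix()
    d=np.array([x,y,z])-s['tool_pos']; a=np.degrees(np.arctan2(M[1,0],M[0,0]))
    print('t',round(s['t'],2),'pos',s['tool_pos'].round(4),'jaw',a.round(2),'tilt',M[:,1].round(4),'F',s['force'].round(2),'open',round(s['opening'],4))
    print('shift mm (tool)',(M.T@d*1000).round(1),'twist',np.radians(-((ang-a+90)%180-90)).round(4))
E
python3 -c "
from h import *
togo(.4975,-.0573,.32,71.2)"
```

```text
t 0.1 pos [0.2334 0.5525 0.4038] jaw 67.09 tilt [-7.0e-04 -1.5e-03 -1.0e+00] F [-0.79  0.82 -0.36] open 0.0932
shift mm (tool) [-458.8   84.5 -480.6] twist -0.0717$[0]: bad value
```

```bash
python3 -m inch '[{"x":0,"y":0,"z":0,"twist":-0.072},{"x":-20,"y":0,"z":-18,"twist":0},{"x":-35,"y":0,"z":-32,"twist":0},{"x":-35,"y":0,"z":-32,"twist":0},{"x":-35,"y":0,"z":-32,"twist":0},{"x":-35,"y":0,"z":-32,"twist":0},{"x":-35,"y":0,"z":-32,"twist":0},{"x":-35,"y":0,"z":-32,"twist":0},{"x":-35,"y":0,"z":-32,"twist":0},{"x":-35,"y":0,"z":-32,"twist":0},{"x":-35,"y":0,"z":-32,"twist":0},{"x":-35,"y":0,"z":-32,"twist":0}]' 1 25
python3 -c "
from h import *
togo(.4975,-.0573,.32,71.2)"
```

```text
t: 1.3
tool_pos: [0.4346, 0.0917, 0.4046]
orientation: [-1.347, -0.965, 0.964]
force: [0.5, 0.2, 0.2]
opening: 0.0929
t 1.3 pos [0.4346 0.0917 0.4046] jaw 71.22 tilt [ 1.e-04  1.e-04 -1.e+00] F [0.51 0.2  0.25] open 0.0929
shift mm (tool) [-120.8   84.6 -107.5] twist 0.0004
```

```bash
python3 -m inch '[{"x":-35,"y":10,"z":-31,"twist":0},{"x":-35,"y":20,"z":-31,"twist":0},{"x":-30,"y":30,"z":-27,"twist":0},{"x":-21,"y":35,"z":-18.5,"twist":0},{"x":0,"y":20,"z":0,"twist":0},{"x":0,"y":10,"z":0,"twist":0},{"x":0,"y":0,"z":0,"twist":0}]'
python3 - <<'E'
from h import *
togo(.4975,-.0573,.193,71.2)
S=imaging.read_camera("side");T=imaging.read_camera("top")
a=cv2.resize(S["color"][180:340,260:420],None,fx=2.4,fy=2.4);b=cv2.resize(T["color"][140:300,320:480],None,fx=2.4,fy=2.4)
cv2.imwrite("pics/above.png",np.hstack([a,b])[:,:,::-1])
E
```

```text
t: 2.0
tool_pos: [0.496, -0.0543, 0.2785]
orientation: [-1.344, -0.962, 0.966]
force: [0.1, -0.2, -0.1]
opening: 0.0927
t 2.0 pos [ 0.496  -0.0543  0.2785] jaw 71.22 tilt [-3.5e-03  9.0e-04 -1.0e+00] F [ 0.12 -0.16 -0.06] open 0.0927
shift mm (tool) [-2.3 85.5 -2.7] twist 0.0003
```

View pics/above.png

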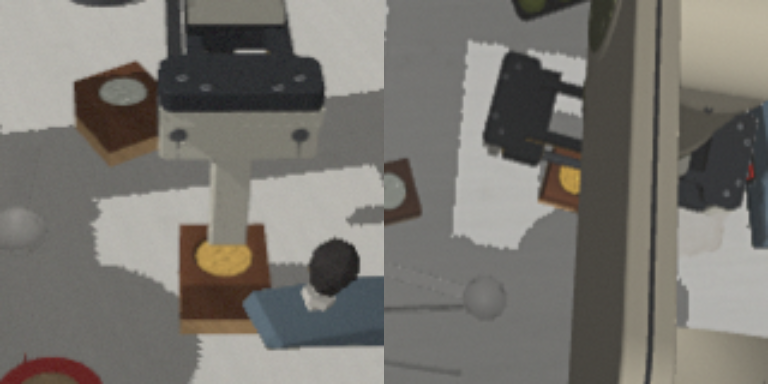

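```bash
python3 -m inch '[{"x":-1.5,"y":15,"z":-2,"twist":0},{"x":0,"y":20,"z":0,"twist":0},{"x":0,"y":20,"z":0,"twist":0},{"x":0,"y":15,"z":0,"twist":0},{"x":0,"y":9,"z":0,"twist":0},{"x":0,"y":5,"z":0,"twist":0},{"x":0,"y":0,"z":0,"twist":0},{"x":0,"y":0,"z":0,"twist":0}]'
python3 - <<'E'
from h import *
togo(.4975,-.0573,.193,71.2)
S=imaging.read_camera("side");T=imaging.read_camera("top")
a=cv2.resize(S["color"][180:340,260:420],None,fx=2.4,fy=2.4);b=cv2.resize(T["color"][140:300,320:480],None,fx=2.4,fy=2.4)
cv2.imwrite("pics/at.png",np.hstack([a,b])[:,:,::-1])
E
```

```text
t: 2.9
tool_pos: [0.4987, -0.0567, 0.197]
orientation: [-1.348, -0.965, 0.964]
force: [1.0, 0.1, -0.2]
opening: 0.0932
t 2.9 pos [ 0.4987 -0.0567  0.197 ] jaw 71.23 tilt [ 1.2e-03 -3.0e-04 -1.0e+00] F [ 0.97  0.11 -0.15] open 0.0932
shift mm (tool) [-0.9  4.   0.9] twist 0.0005
```

View pics/at.png

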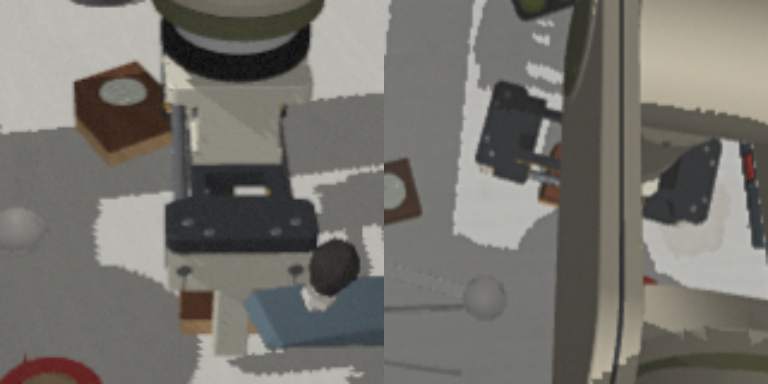

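```bash
python3 -m inch '[{"x":0,"y":3,"z":0,"twist":0},{"x":0,"y":0,"z":0,"twist":0}]'; python3 -m inch '[{"x":0,"y":0,"z":0,"twist":0},{"x":0,"y":0,"z":0,"twist":0},{"x":0,"y":0,"z":0,"twist":0},{"x":0,"y":0,"z":0,"twist":0},{"x":0,"y":0,"z":0,"twist":0},{"x":0,"y":0,"z":0,"twist":0},{"x":0,"y":0,"z":0,"twist":0},{"x":0,"y":0,"z":0,"twist":0}]' -1 25
python3 -c "
from h import *
togo(.4975,-.0573,.193,71.2)"
```

```text
t: 3.2
tool_pos: [0.4982, -0.0567, 0.1932]
orientation: [-1.347, -0.965, 0.964]
force: [0.2, 0.1, -0.2]
opening: 0.0929
t: 4.0
tool_pos: [0.4982, -0.0568, 0.1932]
orientation: [-1.347, -0.964, 0.965]
force: [0.2, -1.0, 0.1]
opening: 0.0494
t 4.0 pos [ 0.4982 -0.0568  0.1932] jaw 71.22 tilt [-1.e-04 -1.e-04 -1.e+00] F [ 0.19 -0.95  0.07] open 0.0494
shift mm (tool) [-0.7  0.2  0.5] twist 0.0003
```

```bash
python3 -m inch '[{"x":0,"y":-4,"z":0,"twist":0},{"x":0,"y":-10,"z":0,"twist":0},{"x":0,"y":-18,"z":0,"twist":0},{"x":0,"y":-22,"z":0,"twist":0},{"x":0,"y":-22,"z":0,"twist":0},{"x":0,"y":-15,"z":0,"twist":0},{"x":0,"y":-6,"z":0,"twist":0},{"x":0,"y":-3,"z":0,"twist":0}]'
python3 - <<'E'
from h import *
togo(.539,.315,.293,71.2)
S=imaging.read_camera("side")
a=cv2.resize(S["color"][100:340,200:500],None,fx=2.5,fy=2.5)
cv2.imwrite("pics/lift.png",a[:,:,::-1])
E
```

```text
t: 4.8
tool_pos: [0.4983, -0.0567, 0.2939]
orientation: [-1.347, -0.965, 0.964]
force: [0.4, 0.3, -1.9]
opening: 0.05
t 4.8 pos [ 0.4983 -0.0567  0.2939] jaw 71.22 tilt [ 9.e-04 -2.e-04 -1.e+00] F [ 0.4   0.28 -1.9 ] open 0.05
shift mm (tool) [365.    0.9  81.2] twist 0.0004
```

View pics/lift.png

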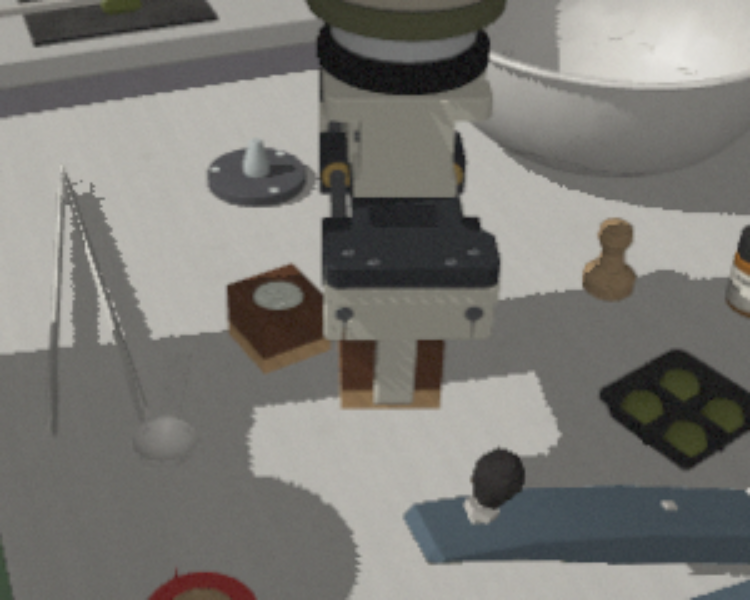

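```bash
python3 -m inch '[{"x":15,"y":0,"z":3,"twist":0},{"x":30,"y":0,"z":7,"twist":0},{"x":40,"y":0,"z":9,"twist":0},{"x":40,"y":0,"z":9,"twist":0},{"x":40,"y":0,"z":9,"twist":0},{"x":40,"y":0,"z":9,"twist":0},{"x":40,"y":0,"z":9,"twist":0},{"x":40,"y":0,"z":9,"twist":0},{"x":40,"y":0,"z":9,"twist":0},{"x":25,"y":0,"z":5,"twist":0},{"x":12,"y":0,"z":2,"twist":0},{"x":3,"y":0,"z":0.5,"twist":0}]'
python3 -m inch '[{"x":0,"y":15,"z":0,"twist":0},{"x":0,"y":15,"z":0,"twist":0},{"x":0,"y":5,"z":0,"twist":0},{"x":0,"y":0,"z":0,"twist":0},{"x":0,"y":0,"z":0,"twist":0}]'
python3 - <<'E'
from h import *
import pickle
togo(.539,.315,.203,71.2)
S=imaging.read_camera("side");T=imaging.read_camera("top")
pickle.dump((S,T),open("over.pkl","wb"))
a=cv2.resize(S["color"][90:210,240:360],None,fx=3.2,fy=3.2);b=cv2.resize(T["color"][140:260,170:290],None,fx=3.2,fy=3.2)
cv2.imwrite("pics/over.png",np.hstack([a,b])[:,:,::-1])
E
```

```text
t: 6.05
tool_pos: [0.5391, 0.3155, 0.2918]
orientation: [-1.346, -0.964, 0.967]
force: [0.2, -0.9, -1.4]
opening: 0.0499
t: 6.55
tool_pos: [0.5396, 0.3142, 0.258]
orientation: [-1.347, -0.963, 0.964]
force: [-0.3, -0.2, -1.7]
opening: 0.0496
t 6.55 pos [0.5396 0.3142 0.258 ] jaw 71.17 tilt [-4.e-04 -2.e-04 -1.e+00] F [-0.29 -0.17 -1.74] open 0.0496
shift mm (tool) [ 0.6 55.   0.8] twist -0.0005
```

View pics/over.png

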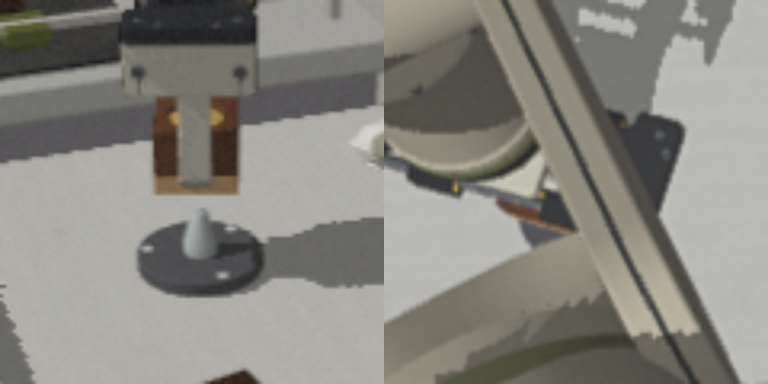

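```bash
python3 - <<'E'
from h import *
import pickle
S,T=pickle.load(open("over.pkl","rb"))
s=lambda u,v:((u+.5)/3.2-.5+240,(v+.5)/3.2-.5+90)
a=np.radians(71.2); jx=np.array([np.cos(a),np.sin(a)]); jz=np.array([-jx[1],jx[0]])
c=np.array([.5396,.3142]); zb=.258-.193
for e in(1,-1):
    p=c-.025*jx+e*.025*jz; print(proj(S,(*p,zb)))
print('meas',s(154,193),s(238,193))
print('post tip pred',proj(S,(.539,.315,.038)),'meas',s(201,210), 'foot',proj(S,(.539,.315,.010)))
im=S["color"]; 
r=cv2.resize(im[85:190,270:330],None,fx=6,fy=6,interpolation=cv2.INTER_NEAREST); 
cv2.imwrite("pics/over2.png",r[:600,:,::-1])
E
```

```text
(np.float64(288.0873811163114), np.float64(150.82461792805924))
(np.float64(314.44005039473626), np.float64(150.75715292252838))
meas (287.78125, 149.96875) (314.03125, 149.96875)
post tip pred (np.float64(301.55540821408886), np.float64(156.72027474773088)) meas (302.46875, 155.28125) foot (np.float64(301.8711656520691), np.float64(168.99895778076126))
```

View pics/over2.png

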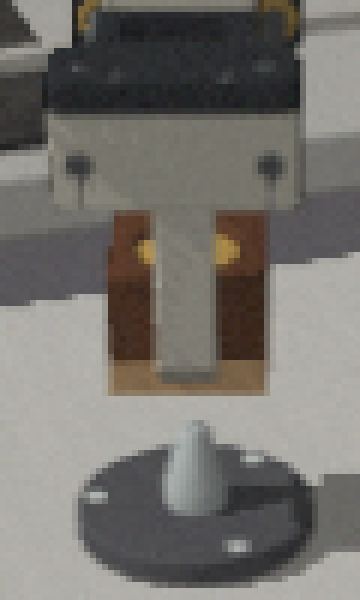

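```bash
python3 -m inch '[{"x":1.5,"y":5,"z":-1.0,"twist":0},{"x":0,"y":10,"z":0,"twist":0},{"x":0,"y":8,"z":0,"twist":0},{"x":0,"y":5,"z":0,"twist":0},{"x":0,"y":3,"z":0,"twist":0},{"x":0,"y":0,"z":0,"twist":0}]'
python3 - <<'E'
from h import *
togo(.539,.3155,.203,71.2)
S=imaging.read_camera("side")
r=cv2.resize(S["color"][85:190,260:340],None,fx=5.5,fy=5.5,interpolation=cv2.INTER_NEAREST); 
cv2.imwrite("pics/over3.png",r[:600,:,::-1])
E
```

```text
t: 7.25
tool_pos: [0.5407, 0.3158, 0.2263]
orientation: [-1.346, -0.963, 0.966]
force: [0.0, 0.2, -2.3]
opening: 0.0501
t 7.25 pos [0.5407 0.3158 0.2263] jaw 71.22 tilt [-1.3e-03 -6.0e-04 -1.0e+00] F [ 0.05  0.16 -2.32] open 0.0501
shift mm (tool) [-0.8 23.3  1.5] twist 0.0004
```

View pics/over3.png

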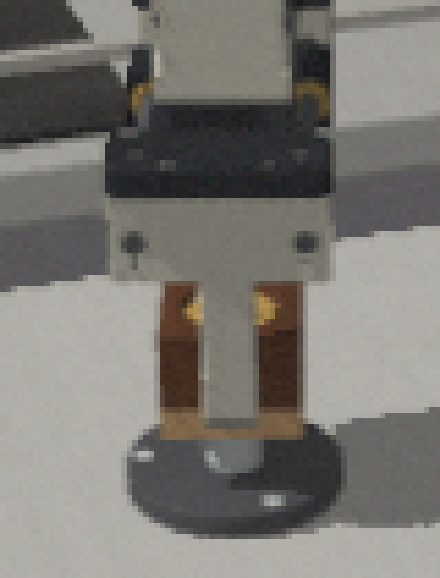

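```bash
python3 -m inch '[{"x":0,"y":3,"z":0,"twist":0},{"x":0,"y":4,"z":0,"twist":0},{"x":0,"y":3,"z":0,"twist":0},{"x":0,"y":0,"z":0,"twist":0},{"x":0,"y":0,"z":0,"twist":0}]'; python3 -m inch '[{"x":0,"y":3,"z":0,"twist":0},{"x":0,"y":3,"z":0,"twist":0},{"x":0,"y":0,"z":0,"twist":0},{"x":0,"y":0,"z":0,"twist":0}]'
```

```text
t: 7.8
tool_pos: [0.541, 0.3159, 0.2172]
orientation: [-1.347, -0.964, 0.964]
force: [0.0, 0.5, -1.0]
opening: 0.0497
t: 8.2
tool_pos: [0.5409, 0.3158, 0.211]
orientation: [-1.347, -0.964, 0.965]
force: [0.9, -0.4, -0.7]
opening: 0.0493
```

```bash
python3 -m inch '[{"x":0,"y":2,"z":0,"twist":0},{"x":0,"y":2,"z":0,"twist":0},{"x":0,"y":1,"z":0,"twist":0},{"x":0,"y":0,"z":0,"twist":0},{"x":0,"y":0,"z":0,"twist":0}]'; python3 -m inch '[{"x":0,"y":1.5,"z":0,"twist":0},{"x":0,"y":0,"z":0,"twist":0},{"x":0,"y":0,"z":0,"twist":0}]'
python3 - <<'E'
from h import *
S=imaging.read_camera("side")
r=cv2.resize(S["color"][85:190,260:340],None,fx=5.5,fy=5.5,interpolation=cv2.INTER_NEAREST); 
cv2.imwrite("pics/down.png",r[:600,:,::-1])
E
```

```text
t: 8.7
tool_pos: [0.5409, 0.3158, 0.2062]
orientation: [-1.347, -0.964, 0.965]
force: [0.1, -0.5, -0.5]
opening: 0.0499
t: 9.0
tool_pos: [0.5409, 0.3158, 0.2047]
orientation: [-1.347, -0.964, 0.964]
force: [-0.4, -0.5, -0.6]
opening: 0.0498
```

View pics/down.png

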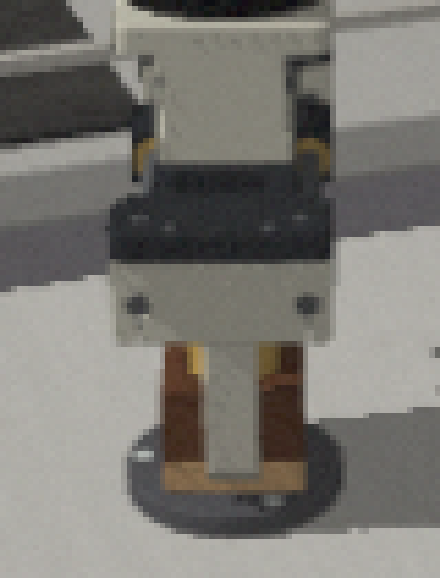

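```bash
python3 -m inch '[{"x":0,"y":1,"z":0,"twist":0},{"x":0,"y":0,"z":0,"twist":0},{"x":0,"y":0,"z":0,"twist":0}]'; python3 -m inch '[{"x":0,"y":0.7,"z":0,"twist":0},{"x":0,"y":0,"z":0,"twist":0},{"x":0,"y":0,"z":0,"twist":0}]'
```

```text
t: 9.35
tool_pos: [0.5409, 0.3159, 0.2037]
orientation: [-1.347, -0.964, 0.964]
force: [1.0, 0.4, -0.6]
opening: 0.0498
t: 9.65
tool_pos: [0.5411, 0.3159, 0.2033]
orientation: [-1.347, -0.965, 0.964]
force: [-0.0, 0.4, 1.4]
opening: 0.0499
```

Contact (vertical force turned to +1.4 N) at the expected height. Release by opening only, then retreat straight up.

```bash
python3 -m inch '[{"x":0,"y":0,"z":0,"twist":0},{"x":0,"y":0,"z":0,"twist":0},{"x":0,"y":0,"z":0,"twist":0},{"x":0,"y":0,"z":0,"twist":0},{"x":0,"y":0,"z":0,"twist":0},{"x":0,"y":0,"z":0,"twist":0},{"x":0,"y":0,"z":0,"twist":0},{"x":0,"y":0,"z":0,"twist":0}]' 0.9
python3 - <<'E'
from h import *
S=imaging.read_camera("side")
r=cv2.resize(S["color"][85:190,260:340],None,fx=5.5,fy=5.5,interpolation=cv2.INTER_NEAREST); 
cv2.imwrite("pics/rel.png",r[:600,:,::-1])
E
```

```text
t: 10.45
tool_pos: [0.541, 0.3158, 0.2031]
orientation: [-1.347, -0.964, 0.964]
force: [0.4, 0.2, 0.6]
opening: 0.088
```

View pics/rel.png

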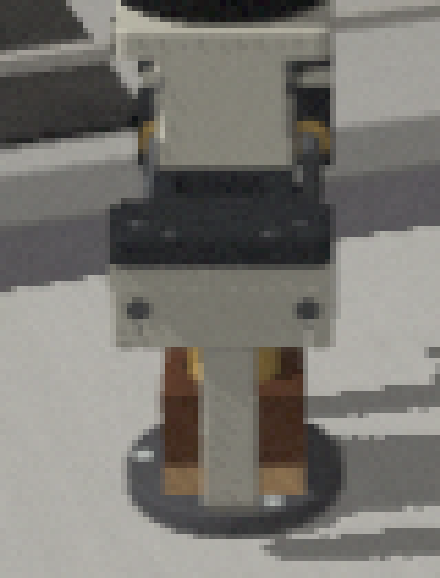

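```bash
python3 -m inch '[{"x":0,"y":-5,"z":0,"twist":0},{"x":0,"y":-10,"z":0,"twist":0},{"x":0,"y":-20,"z":0,"twist":0},{"x":0,"y":-30,"z":0,"twist":0},{"x":0,"y":-35,"z":0,"twist":0},{"x":0,"y":-35,"z":0,"twist":0},{"x":0,"y":-35,"z":0,"twist":0},{"x":0,"y":-20,"z":0,"twist":0},{"x":0,"y":-5,"z":0,"twist":0}]'
python3 -m inch '[{"x":0,"y":0,"z":20,"twist":0},{"x":5,"y":0,"z":35,"twist":0},{"x":10,"y":0,"z":40,"twist":0},{"x":10,"y":0,"z":40,"twist":0},{"x":15,"y":0,"z":40,"twist":0},{"x":15,"y":0,"z":40,"twist":0},{"x":15,"y":0,"z":40,"twist":0},{"x":15,"y":0,"z":30,"twist":0},{"x":5,"y":0,"z":15,"twist":0},{"x":0,"y":0,"z":0,"twist":0},{"x":0,"y":0,"z":0,"twist":0}]'
python3 - <<'E'
from h import *
S=imaging.read_camera("side");T=imaging.read_camera("top")
a=cv2.resize(S["color"][130:240,250:360],None,fx=3.6,fy=3.6);b=cv2.resize(T["color"][140:250,190:300+0],None,fx=3.6,fy=3.6)
cv2.imwrite("pics/end.png",np.hstack([a,b])[:,:,::-1])
for n,w in(('T',cloud(T)),('S',cloud(S))):
  near=np.hypot(w[...,0]-.539,w[...,1]-.315)<.05
  for l,(lo,hi) in dict(die=(.056,.075),top=(.044,.055),disc=(.006,.014)).items():
    p=w[near&(w[...,2]>lo)&(w[...,2]<hi)]
    if len(p)>9: print(n,l,len(p),np.median(p,0).round(4),[np.round(x,1) for x in cv2.minAreaRect((p[:,:2]*1000).astype(np.float32))])
  q=w[(np.hypot(w[...,0]-.493,w[...,1]-.113)<.045)&(w[...,2]>.03)]
  print('white',cv2.minAreaRect((q[:,:2]*1000).astype(np.float32)))
E
```

```text
t: 11.4
tool_pos: [0.5416, 0.3162, 0.4031]
orientation: [-1.348, -0.97, 0.959]
force: [-0.6, -0.2, -0.8]
opening: 0.0883
t: 12.5
tool_pos: [0.2863, 0.4972, 0.3975]
orientation: [-1.348, -0.964, 0.965]
force: [0.5, -0.3, 0.2]
opening: 0.0878
T die 180 [0.5395 0.3165 0.0621] [array([539.6, 316.8]), array([30.2, 30.4]), np.float64(89.7)]
T top 360 [0.5356 0.3111 0.0482] [array([540.9, 316.5]), array([51. , 50.8]), np.float64(71.7)]
T disc 293 [0.5207 0.3016 0.0083] [array([538. , 315.5]), array([72.6, 78.2]), np.float64(33.0)]
white ((492.3953552246094, 113.15545654296875), (50.17493438720703, 49.62574768066406), 11.3928804397583)
S die 162 [0.5398 0.3094 0.0643] [array([540.7, 315.8]), array([33.1, 31.2]), np.float64(72.3)]
S top 274 [0.5355 0.3016 0.0504] [array([541. , 315.3]), array([53.6, 49.7]), np.float64(71.6)]
S disc 342 [0.5314 0.2947 0.0104] [array([538.2, 308.9]), array([66.2, 78.1]), np.float64(71.1)]
white ((493.32550048828125, 113.04283142089844), (51.577857971191406, 54.09844207763672), 11.22850513458252)
```

View pics/end.png

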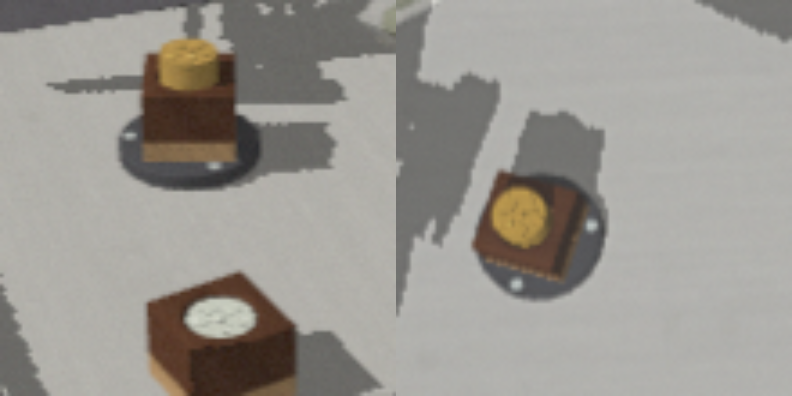

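The block sits flat on the disc with its die proud and level (at (188,65) in the side view). The top is at about 0.050 m and the die top at about 0.064 m. The white block at (220,317) has not moved.

```bash
python3 -c "
from plant import robot
print(robot.close_job())"
```

```text
the job is handed in; nothing more can be done
None
```

I set the brass block over the post until it touched the disc, opened the gripper and moved the arm clear. I handed the job in at about 12.6 s of the 38 s allowed.

**Block:** it stands upright. Its top measured 48 mm high in the top view and 50 mm in the side view; flat on the disc would be 50 mm. It is centred within about 2–3 mm of the stand.

**Brass die:** it stands proud and level, with its top about 14 mm above the block's. That is a lift of about 16 mm.

**White block:** measured within 0.5 mm of where it started.

**Forces:** the readings taken after each move never went above about 2.5 N.

**Disagreements:**
- The two cameras' estimates of the stand's centre along y ranged from 310 to 317 mm before the placing. I used about 315 mm, and the post entered the hole with no side force that I could measure.
- In the final side view the fit of the disc was partly hidden by the block and gave y = 309 mm, so I did not use it.
- The first move command was refused because its rows left out some keys. Nothing moved, and I sent it again in full.

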